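# Set a drilling jig's hold-down screw and lock it with its jam nut

## Task

On the drilling jig, set the hold-down screw with the T-bar and lock it: turn the T-bar clockwise until the screw's foot bears firmly on the pine board, a good half newton metre, not so hard that it bruises the wood. Then, without slackening the screw, run the lever jam nut below the T-bar down clockwise against the top of the blue arm and nip it up hand-tight, a little over half a newton metre, without straining the thread. Let go with the nut tight on the arm and the foot still bearing on the board, and leave everything else as it lies.

Things in the scene. Friction and masses are not known exactly. Their poses are not given: they have to be found in the camera images.
- jig: Drilling jig on the bench: plywood base 230 x 440 mm, 18 mm thick, with beech fences, a pine board and two blue brackets screwed to it. Fixed. Origin under the middle of the base, on the bench; x across the base, y along it.
- board: Pine board 92 x 400 mm, 30 mm thick, lying fixed on the jig; its top is 48 mm above the bench. Origin at the centre of its underside. The screw's foot has to bear on its top.
- bracket: Blue cast hold-down bracket, the one with the T-bar screw; fixed to the jig. Origin on the jig base (18 mm above the bench) on the screw's axis; x points along the arm to its column, 105 mm away. Arm 26 mm wide, round threaded eye 44 mm across at the screw. The other bracket, with a plain hex-head bolt and no T-bar, is already set.
- screw: Upright steel screw, 20 mm thread through the bracket's eye, foot 22 mm across, T-bar on top. Clockwise from above = down, 2.5 mm a turn. Starts 0.4 to 1.2 mm above the board. Drag while free 0.1 N m; torque rises gradually once the foot bears: 0.5 to 0.6 N m is firm, under 0.45 slack (locking the nut eases it), over 0.75 bruises the board. Stays where left. Origin: middle of the foot's underside.
- nut: Dark jam nut on that screw between arm and T-bar: flange 40 mm across, hub 30 mm across, 20 mm high, one lever. Turns with the screw while that is turned; alone, clockwise = down, 2.5 mm a turn. 0.6 to 1.4 mm clear of the arm once the foot is down. Drag while free 0.05 N m; hand-tight is 0.6 to 0.7 N m, under 0.45 slack, over 0.9 strains the thread. Origin: centre of its underside.
- screw_bar (a point): Middle of the T-bar, on the screw's axis: round bar of 10 mm diameter, 80 mm long (40 mm either side), along this frame's x axis, through a round head of 24 mm diameter that rises 8 mm above the bar's axis. It lies 98 mm above the foot's underside, about 146 mm above the bench; nothing else stands near its circle.
- lever_end (a point): Point on the jam nut's lever 68 mm from the screw's axis, just inside its ball end (16 mm diameter, ends 80 mm from the axis). The lever is level, 10 mm in diameter, along this frame's x axis (outwards), its axis 11 mm above the nut's underside and about 28 mm below the T-bar's axis. It can be pushed all the way round above the arm.
- bracket_face (a point): Centre of the machined round face on top of the bracket's eye, 106 mm above the bench (88 mm above the jig base), on the screw's axis; the jam nut has to bear on it. The rest of the arm lies 2 mm lower.
- pencil: Yellow pencil 150 mm long lying on the pine board, to be left. Origin under its middle.
- spanner: Steel open-ended spanner 210 mm long on the bench, to be left.
- offcut: Pine offcut 60 x 110 x 22 mm on the bench, to be left.
- try_square: Try square, dark wooden stock 120 mm and steel blade 170 mm, on the bench, to be left.
- chisel: Chisel lying on the bench, to be left.
- glue: Upright glue bottle on the bench, to be left.
- drill_chuck_key: Drill chuck key 80 mm long with a cross bar, on the bench, to be left.

How it is judged:
By the outcome, as a careful person would: the job done as asked, in the order asked, and still so for the second after the job is handed in, with the robot touching nothing.
It also fails if it takes over 56 s, if anything falls off the work surface, if the arm or the gripper's body presses on something with over 40 N, if the wrist force passes 120 N, or if a joint passes its speed limit or range.

## Robot

A 7-joint arm with a two-finger parallel gripper is mounted at the origin on the work surface. World frame = base frame: x ahead of the robot, y to its left, z up, the work surface at z = 0. Lengths are in mm, angles in rad, forces in N, time in s.
With the tool pointing down it reaches from about 425 to 975 mm from the base axis. Payload 16.7 kg.
Tool frame: the origin (TCP) lies midway between the tips of the shut fingers; the grasp point (between the pads) lies 19 mm behind it; z points along the fingers, y is the direction in which the jaws open and shut (so a half turn about z gives the same grasp; the last joint's range is limited). The gripper opens to 85 mm and grips with 20 to 120 N. Pads are 22 mm wide; open, the fingers measure 114 mm over their backs; the gripper's body (76 mm by 85 mm) begins 54 mm behind the grasp point. The pads swing forward as they close: fully open they stand 13 mm farther back than shut.
Start: joints at [-1.341, 0.426, 0.074, 1.606, -0.034, 1.111, -0.067], TCP at [250.248, 626.859, 231.302] pointing down, gripper open.
Joint ranges: [-2.85, 2.85], [-0.5, 2.14], [-1.23, 1.37], [0.21, 2.46], [-1.02, 4.16], [0.16, 2.05], [-2.73, 2.73]. Speed limits (rad/s): [1.89, 1.89, 2.39, 2.39, 3.01, 3.01, 3.01].

## Interface

Orientations are given as a 3x3 rotation matrix whose columns are the frame's x, y, z axes.
In Python, from bench import get_state, snapshot, camera_params, close_job gives the robot as it stands.
- The arm moves only by the tool arm_command, never from a script. Its argument "plan" is one flat list of numbers, 7 for each row, row after row: the turn, a rotation vector about the tool's x, y, z in rad, then the shift along the tool's x, y, z in m, then the closure in counts, from 0 (fully open) to 255 (shut). In form: [rx, ry, rz, tx, ty, tz, gripper, rx, ry, rz, tx, ty, tz, gripper, ...]. A call has 1 to 8 rows; each row is the pose to reach, as a shift and turn from the pose commanded when the call began, along the tool's axes at that moment; what a row does not reach only later rows make up. A row lasts 1/12 s, in which the tool goes at most 41.7 mm and 7.16 degrees, less where a joint would pass 70% of its speed; a pose out of reach is approached as far as the arm can. A call with a gripper value outside its range is refused whole. The fingers move at their own pace and stop on an object; "squeeze" is the grip in N (left out, the last holds). Time passes only in rows, so rows that repeat a pose let the fingers close. It gives the time, the measured TCP pose, the force and the opening at its end, in the units of the state.
- get_state(): the state, without advancing time (a new reading comes with each control period).
- snapshot(name): name is "side" or "top" or "wrist"; returns the picture (480x640x3 uint8, red, green, blue); there is no depth.
- camera_params(name): a dict with "fx", "fy", "cx", "cy" (pixels), "distortion" ([k1, k2, p1, p2, k3] as OpenCV has them; the pictures are not rectified), "eye" and "attitude" of the camera in the world; the wrist camera has in their place "hand_eye" (4x4, takes a point from camera to tool coordinates, whose origin is the TCP and whose axes are the flange's). Camera axes: x right, y down, z forward; pixel columns grow to the right and rows downward; lengths in mm; the calibration is good to about 2 mm. A picture is of the moment at which its call begins: read the wrist's pose just before it. camera_params takes no time and is no camera call.
- close_job(): hands the job in, once; it reports no verdict.
The state is a dict: "time": time; "joints": joint angles; "joint_vel": joint speeds; "joint_efforts": joint torques, N m; "eef_pos": TCP position; "tcp_rot": TCP orientation; "force": force on the tool from outside, world axes, zero at the start; "ft_torque": the same for the moment, N m; "width": finger opening in mm.
Only numpy, scipy, OpenCV 4.12 (cv2) and the standard library are available. Lean on these libraries where they do the work, as an engineer would, in place of code of your own. Each camera call takes 0.05 s, during which the arm holds its last target. There are 200 camera calls.

## Working session

There is one attempt and no reset: what is moved stays moved. The work goes in short steps, Python scripts to look and compute and a tool call to move; the robot and the scene stay as the last step left them, time stands still between calls to the robot, and variables do not carry over. Pictures are saved under pics/ and viewed, about 8 in all and at most 12, crops included, and the job is handed in when it is done.

Besides the shell and the picture viewer there is one more tool, called after "Request:" by a JSON object that holds its "api" and its "payload", one argument or row to a line. arm_command: Moves the arm, as the interface text tells. Its arguments: {"type":"object","properties":{"plan":{"type":"array","items":{"type":"number"}},"squeeze":{"type":"number"}},"required":["plan"]}

```bash
mkdir -p pics; ls; python3 - <<'E'
from bench import *
import cv2,numpy as np
s=get_state();print({k:np.round(v,3).tolist() for k,v in s.items()})
for n in("side","top","wrist"):
    print(n,{k:np.round(v,4).tolist() for k,v in camera_params(n).items()})
for n in("side","top"):
    cv2.imwrite(f"pics/{n}0.png",snapshot(n)[...,::-1])
E
```

```text
pics
{'time': 0.0, 'joints': [-1.341, 0.427, 0.074, 1.607, -0.034, 1.111, -0.067], 'joint_vel': [0.0, -0.001, -0.001, -0.001, -0.001, 0.002, 0.0], 'joint_efforts': [0.002, -94.985, 3.762, -46.352, 0.019, 0.01, -0.0], 'eef_pos': [250.104, 626.522, 230.621], 'tcp_rot': [[-0.929, 0.371, -0.0], [0.371, 0.929, -0.001], [-0.0, -0.001, -1.0]], 'force': [0.213, -0.54, 0.201], 'ft_torque': [0.003, 0.014, -0.022], 'width': 85.295}
side {'fx': 564.5492, 'fy': 564.5492, 'cx': 310.5422, 'cy': 238.7799, 'distortion': [-0.1473, 0.0, 0.0, 0.0, 0.0], 'eye': [179.2249, -1101.3208, 889.0011], 'attitude': [[0.9529, -0.1738, 0.2487], [-0.3034, -0.54, 0.7851], [-0.0022, -0.8235, -0.5673]]}
top {'fx': 592.2562, 'fy': 592.2562, 'cx': 311.9215, 'cy': 222.9421, 'distortion': [-0.1999, 0.0, 0.0, 0.0, 0.0], 'eye': [309.5888, -56.6202, 1777.8329], 'attitude': [[0.0255, -0.9924, 0.1206], [-0.9997, -0.0251, 0.0047], [-0.0016, -0.1207, -0.9927]]}
wrist {'fx': 358.2632, 'fy': 358.2632, 'cx': 316.2569, 'cy': 232.2415, 'distortion': [-0.0659, 0.0, 0.0, 0.0, 0.0], 'hand_eye': [[-0.0004, -0.9545, -0.2981, 77.24], [1.0, -0.0001, -0.001, 1.2719], [0.0009, -0.2981, 0.9545, -143.4002], [0.0, 0.0, 0.0, 1.0]]}
```

View pics/top0.png

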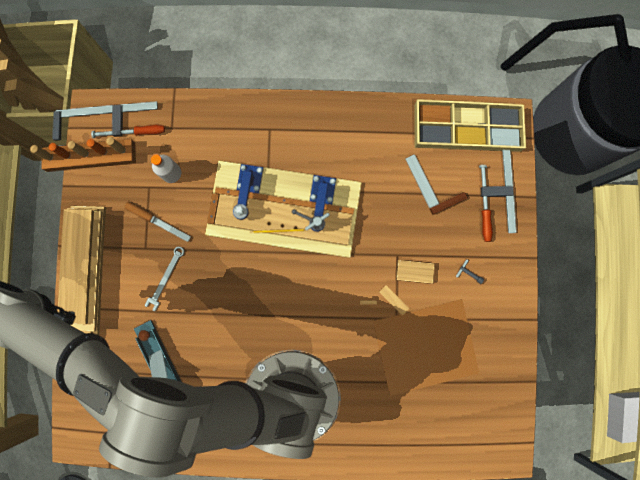

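View pics/side0.png

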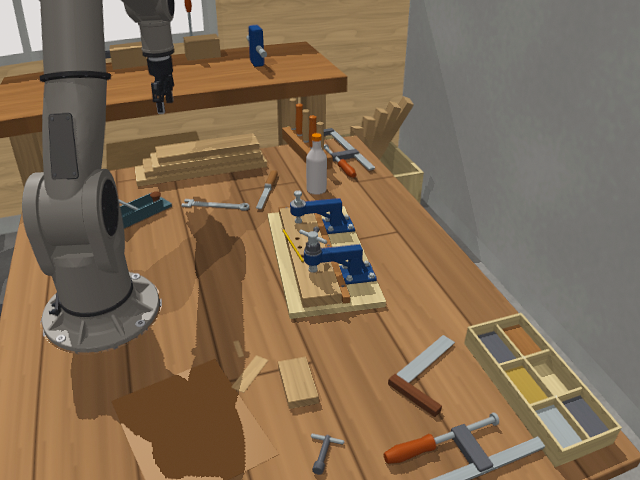

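```bash
cat > h.py <<'E'
from bench import *
import cv2,numpy as np
def cam(n,s=None):
    p=camera_params(n);K=np.array([[p['fx'],0,p['cx']],[0,p['fy'],p['cy']],[0,0,1.]]);d=np.array(p['distortion'],float)
    if n=='wrist':
        s=s or get_state();T=np.array(p['hand_eye']);R=np.array(s['tcp_rot'])
        return K,d,np.array(s['eef_pos'])+R@T[:3,3],R@T[:3,:3]
    return K,d,np.array(p['eye'],float),np.array(p['attitude'],float)
def ray(c,px,z):
    K,d,e,A=c;u=cv2.undistortPoints(np.array([[px]],float),K,d)[0,0]
    v=A@np.array([u[0],u[1],1]);return e+v*(z-e[2])/v[2]
def proj(c,P):
    K,d,e,A=c;return cv2.projectPoints((np.atleast_2d(P)-e)@A,np.zeros(3),np.zeros(3),K,d)[0][:,0]
E
python3 - <<'E'
from h import *
t=cam('top')
print(ray(t,(319,220),150))
for P in([619,-80,18],[619,-80,146]):print(proj(cam('side'),P))
a=cv2.imread('pics/top0.png')[140:265,195:375];b=cv2.imread('pics/side0.png')[185:320,255:395]
cv2.imwrite('pics/c.png',np.hstack([cv2.resize(a,(432,300),interpolation=3),cv2.resize(b,(311,300),interpolation=3)]))
E
```

```text
[516.10032655 -68.31125061 150.        ]
[[355.09267658 274.63416785]]
[[357.42586894 231.99677906]]
```

View pics/c.png

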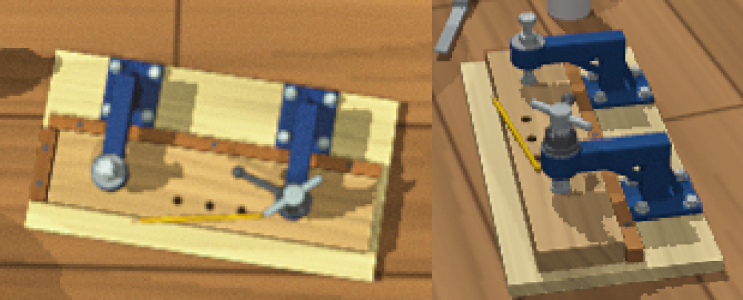

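Request:
{"api": "arm_command", "payload": {
  "plan": [0, 0, 0.7, -0.504, -0.545, -0.03, 0, 0, 0, 0.7, -0.504, -0.545, -0.03, 0, 0, 0, 0.7, -0.504, -0.545, -0.03, 0, 0, 0, 0.7, -0.504, -0.545, -0.03, 0, 0, 0, 0.7, -0.504, -0.545, -0.03, 0, 0, 0, 0.7, -0.504, -0.545, -0.03, 0, 0, 0, 0.7, -0.504, -0.545, -0.03, 0, 0, 0, 0.7, -0.504, -0.545, -0.03, 0]
}}

```text
time: 0.77
eef_pos: [369.7, 313.9, 244.7]
tcp_rot: [[-0.471, 0.882, -0.0], [0.882, 0.471, -0.0], [0.0, -0.0, -1.0]]
force: [0.9, 0.4, 1.0]
width: 85.2
```

Request:
{"api": "arm_command", "payload": {
  "plan": [0, 0, 0, -0.404, -0.05, -0.005, 0, 0, 0, 0, -0.404, -0.05, -0.005, 0, 0, 0, 0, -0.404, -0.05, -0.005, 0, 0, 0, 0, -0.404, -0.05, -0.005, 0, 0, 0, 0, -0.404, -0.05, -0.005, 0, 0, 0, 0, -0.404, -0.05, -0.005, 0, 0, 0, 0, -0.404, -0.05, -0.005, 0, 0, 0, 0, -0.404, -0.05, -0.005, 0]
}}

```text
time: 1.43
eef_pos: [489.6, 2.8, 249.1]
tcp_rot: [[-0.472, 0.882, 0.0], [0.882, 0.472, 0.0], [0.0, 0.001, -1.0]]
force: [1.5, 0.7, 0.2]
width: 85.7
```

```bash
python3 - <<'E'
from h import *
s=get_state();print(np.round(s['eef_pos'],1),np.round(s['joints'],2))
R=np.array(s['tcp_rot']);print(np.round(R.T@(np.array([516,-66,250])-s['eef_pos']),1))
E
```

```text
[489.6   2.8 249.1] [-0.73  0.1   0.64  2.02 -0.07  1.04  0.44]
[-73.2  -9.2  -0.9]
```

Request:
{"api": "arm_command", "payload": {
  "plan": [0, 0, 0, -0.073, -0.009, 0, 0, 0, 0, 0, -0.073, -0.009, 0, 0, 0, 0, 0, -0.073, -0.009, 0, 0, 0, 0, 0, -0.073, -0.009, 0, 0]
}}

```text
time: 1.77
eef_pos: [515.9, -65.5, 248.6]
tcp_rot: [[-0.468, 0.884, -0.001], [0.884, 0.468, -0.001], [-0.0, -0.001, -1.0]]
force: [0.8, 0.4, -1.0]
width: 85.7
```

```bash
python3 - <<'E'
from h import *
s=get_state();print(np.round(s['eef_pos'],1),np.round(s['joints'],2),np.round(s['joint_vel'],2))
c=cam('wrist',s);im=snapshot('wrist');cv2.imwrite('pics/w1.png',im[...,::-1])
np.save('c1.npy',np.array(c,dtype=object),allow_pickle=True)
print(proj(c,[[516,-66,146],[516,-66,154]]))
E
```

```text
[515.9 -65.5 248.6] [-0.61  0.18  0.7   1.96 -0.13  1.05  0.63] [-0.04 -0.02 -0.04  0.02  0.    0.   -0.03]
[[316.18451731 233.8928923 ]
 [316.16800826 237.36424384]]
```

View pics/w1.png

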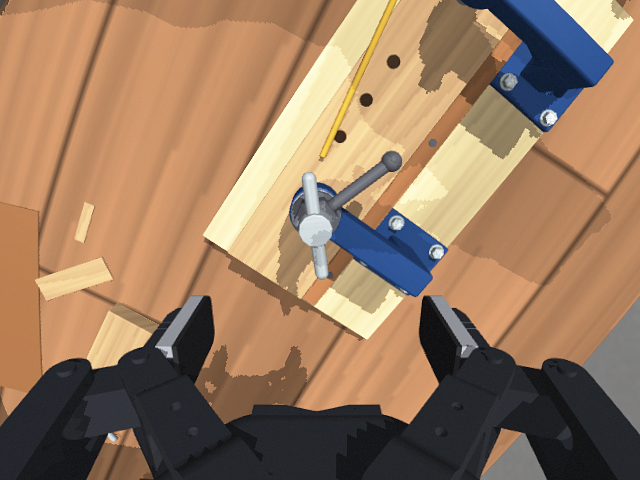

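```bash
python3 - <<'E'
from h import *
c=tuple(np.load('c1.npy',allow_pickle=True))
h=ray(c,(316,229),154);a=ray(c,(309,176),147);b=ray(c,(322,276),147);l=ray(c,(392,161),119)
print(h,a,b,(a+b)/2,np.linalg.norm(a-b),np.degrees(np.arctan2(*(a-b)[1::-1])))
m=(a+b)/2;d=l-m;print(l,np.hypot(*d[:2]),np.degrees(np.arctan2(d[1],d[0])))
E
```

```text
[513.03836564 -60.6548212  154.        ] [492.07113157 -31.29961932 147.        ] [535.10049504 -92.80795988 147.        ] [513.5858133 -62.0537896 147.       ] 75.06531875656857 124.97546536736198
[543.55176171   4.25393947 119.        ] 72.76450369914879 65.68072335253575
```

Request:
{"api": "arm_command", "payload": {
  "plan": [0, 0, -0.12, 0.0047, -0.0004, 0.116, 0, 0, 0, -0.12, 0.0047, -0.0004, 0.116, 0, 0, 0, -0.12, 0.0047, -0.0004, 0.116, 0, 0, 0, -0.12, 0.0047, -0.0004, 0.116, 0, 0, 0, -0.12, 0.0047, -0.0004, 0.116, 120, 0, 0, -0.12, 0.0047, -0.0004, 0.116, 150, 0, 0, -0.12, 0.0047, -0.0004, 0.116, 150],
  "squeeze": 40
}}

```text
time: 2.4
eef_pos: [514.7, -59.4, 135.0]
tcp_rot: [[-0.574, 0.819, 0.003], [0.819, 0.574, 0.001], [-0.001, 0.003, -1.0]]
force: [1.4, -0.3, -0.7]
width: 51.5
```

```bash
cat > st.py <<'E'
from h import *
s=get_state();R=np.array(s['tcp_rot']);p=np.array(s['eef_pos'])
print(round(s['time'],2),p.round(1),'yaw',np.degrees(np.arctan2(R[1,0],R[0,0])).round(1),'F',np.round(s['force'],1),'M',np.round(s['ft_torque'],3),'w',round(s['width'],1),'q7',round(s['joints'][6],2))
E
python3 st.py
```

```text
2.4 [514.7 -59.4 135. ] yaw 125.0 F [ 1.4 -0.3 -0.7] M [ 0.051  0.021 -0.017] w 51.5 q7 0.87
```

Request:
{"api": "arm_command", "payload": {
  "plan": [0, 0, 0, 0, 0, 0, 150, 0, 0, 0, 0, 0, 0, 180, 0, 0, 0, 0, 0, 0, 220, 0, 0, 0, 0, 0, 0, 220, 0, 0, 0, 0, 0, 0, 220]
}}

```text
time: 2.82
eef_pos: [512.4, -60.8, 134.1]
tcp_rot: [[-0.573, 0.82, -0.001], [0.82, 0.573, 0.0], [0.001, -0.001, -1.0]]
force: [-14.6, -5.4, 24.1]
width: 22.4
```

```bash
python3 st.py
```

```text
2.82 [512.4 -60.8 134.1] yaw 124.9 F [-14.6  -5.4  24.1] M [-1.218  3.231 -0.03 ] w 22.4 q7 0.87
```

Request:
{"api": "arm_command", "payload": {
  "plan": [0, 0, 0, 0.0004, -0.002, -0.002, 220, 0, 0, 0, 0.0004, -0.002, -0.002, 220],
  "squeeze": 90
}}

```text
time: 2.98
eef_pos: [511.9, -60.8, 134.9]
tcp_rot: [[-0.574, 0.819, 0.002], [0.819, 0.574, -0.001], [-0.002, 0.001, -1.0]]
force: [9.0, -4.3, -21.6]
width: 20.4
```

```bash
python3 st.py
```

```text
2.98 [511.9 -60.8 134.9] yaw 125.0 F [  9.   -4.3 -21.6] M [-0.953 -1.721  0.043] w 20.4 q7 0.87
```

Request:
{"api": "arm_command", "payload": {
  "plan": [0, 0, 0.1, 0, 0.0006, 0.001, 220, 0, 0, 0.2, 0, 0.0006, 0.001, 220, 0, 0, 0.3, 0, 0.0006, 0.0011, 220, 0, 0, 0.4, 0, 0.0006, 0.0011, 220, 0, 0, 0.5, 0, 0.0006, 0.0012, 220, 0, 0, 0.6, 0, 0.0006, 0.0012, 220, 0, 0, 0.7, 0, 0.0006, 0.0013, 220, 0, 0, 0.8, 0, 0.0006, 0.0013, 220]
}}

```text
time: 3.65
eef_pos: [513.7, -60.5, 134.5]
tcp_rot: [[0.192, 0.981, 0.004], [0.981, -0.192, -0.001], [0.0, 0.004, -1.0]]
force: [11.9, -3.3, -12.7]
width: 20.9
```

```bash
python3 st.py
```

```text
3.65 [513.7 -60.5 134.5] yaw 78.9 F [ 11.9  -3.3 -12.7] M [-0.7   -2.306  0.132] w 20.9 q7 0.18
```

Request:
{"api": "arm_command", "payload": {
  "plan": [0, 0, 0.1, 0, 0.0006, 0.0005, 220, 0, 0, 0.2, 0, 0.0006, 0.0007, 220, 0, 0, 0.3, 0, 0.0006, 0.0008, 220, 0, 0, 0.4, 0, 0.0006, 0.0009, 220, 0, 0, 0.4, 0, 0.0006, 0.0009, 220]
}}

```text
time: 4.07
eef_pos: [514.8, -60.8, 134.1]
tcp_rot: [[0.561, 0.828, 0.004], [0.828, -0.561, -0.001], [0.002, 0.004, -1.0]]
force: [6.7, -2.3, 6.8]
width: 20.6
```

```bash
python3 st.py
```

```text
4.07 [514.8 -60.8 134.1] yaw 55.9 F [ 6.7 -2.3  6.8] M [-0.548 -1.243 -0.115] w 20.6 q7 -0.14
```

Request:
{"api": "arm_command", "payload": {
  "plan": [0, 0, 0.1, 0, 0.0002, 0.0001, 220, 0, 0, 0.2, 0, 0.0002, 0.0002, 220, 0, 0, 0.3, 0, 0.0002, 0.0003, 220, 0, 0, 0.4, 0, 0.0002, 0.0003, 220]
}}

```text
time: 4.4
eef_pos: [515.4, -61.4, 134.0]
tcp_rot: [[0.838, 0.545, 0.006], [0.545, -0.838, -0.001], [0.004, 0.004, -1.0]]
force: [11.7, -8.9, -1.7]
width: 21.1
```

```bash
python3 st.py
```

```text
4.4 [515.4 -61.4 134. ] yaw 33.0 F [11.7 -8.9 -1.7] M [-1.693 -2.274  0.131] w 21.1 q7 -0.45
```

Request:
{"api": "arm_command", "payload": {
  "plan": [0, 0, 0.1, 0.0002, 0.0006, 0.0001, 220, 0, 0, 0.2, 0.0002, 0.0006, 0.0001, 220, 0, 0, 0.3, 0.0002, 0.0006, 0.0002, 220, 0, 0, 0.4, 0.0002, 0.0006, 0.0003, 220]
}}

```text
time: 4.73
eef_pos: [515.9, -62.3, 133.8]
tcp_rot: [[0.984, 0.176, 0.006], [0.176, -0.984, -0.002], [0.005, 0.003, -1.0]]
force: [8.6, -11.3, 3.1]
width: 21.0
```

```bash
python3 st.py
```

```text
4.73 [515.9 -62.3 133.8] yaw 10.1 F [  8.6 -11.3   3.1] M [-2.406 -1.848  0.124] w 21.0 q7 -0.76
```

Request:
{"api": "arm_command", "payload": {
  "plan": [0, 0, 0.1, 0.0005, 0.0007, 0, 220, 0, 0, 0.2, 0.0005, 0.0007, 0.0001, 220, 0, 0, 0.3, 0.0005, 0.0007, 0.0002, 220]
}}

```text
time: 4.98
eef_pos: [516.0, -63.1, 133.7]
tcp_rot: [[0.992, -0.123, 0.005], [-0.123, -0.992, -0.002], [0.005, 0.001, -1.0]]
force: [4.7, -11.1, 10.4]
width: 20.6
```

```bash
python3 st.py
```

```text
4.98 [516.  -63.1 133.7] yaw -7.1 F [  4.7 -11.1  10.4] M [-2.395 -0.718  0.155] w 20.6 q7 -0.99
```

Request:
{"api": "arm_command", "payload": {
  "plan": [0, 0, 0.1, 0.0003, 0.0008, -0.0003, 220, 0, 0, 0.2, 0.0003, 0.0008, -0.0003, 220, 0, 0, 0.3, 0.0003, 0.0008, -0.0002, 220]
}}

```text
time: 5.23
eef_pos: [515.8, -63.8, 133.7]
tcp_rot: [[0.912, -0.411, 0.004], [-0.411, -0.912, -0.002], [0.005, 0.0, -1.0]]
force: [2.6, -10.4, 10.0]
width: 20.5
```

```bash
python3 - <<'E'
from h import *
exec(open('st.py').read())
b=snapshot('side')[185:320,255:395][...,::-1];a=snapshot('top')[140:265,195:375][...,::-1]
cv2.imwrite('pics/c2.png',np.hstack([cv2.resize(a,(432,300),interpolation=3),cv2.resize(b,(311,300),interpolation=3)]))
E
```

```text
5.23 [515.8 -63.8 133.7] yaw -24.3 F [  2.6 -10.4  10. ] M [-2.257 -0.525  0.205] w 20.5 q7 -1.22
```

View pics/c2.png

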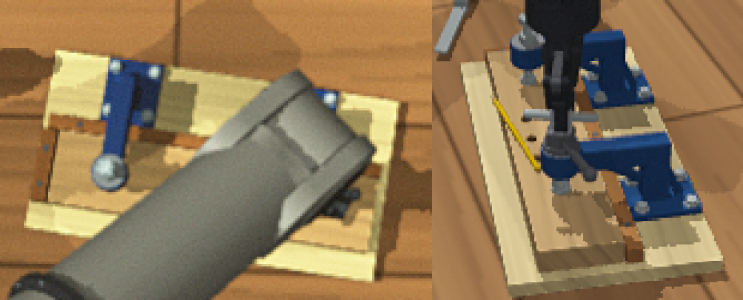

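Request:
{"api": "arm_command", "payload": {
  "plan": [0, 0, 0.1, 0.0003, 0.0008, -0.0002, 220, 0, 0, 0.2, 0.0003, 0.0008, -0.0002, 220, 0, 0, 0.3, 0.0003, 0.0008, -0.0001, 220]
}}

```text
time: 5.58
eef_pos: [515.4, -64.5, 133.6]
tcp_rot: [[0.75, -0.662, 0.003], [-0.662, -0.75, -0.002], [0.004, -0.001, -1.0]]
force: [1.2, -8.9, 10.7]
width: 20.9
```

```bash
python3 st.py
```

```text
5.58 [515.4 -64.5 133.6] yaw -41.4 F [ 1.2 -8.9 10.7] M [-1.985 -0.236  0.245] w 20.9 q7 -1.47
```

Request:
{"api": "arm_command", "payload": {
  "plan": [0, 0, 0.1, 0.0002, 0.0005, -0.0003, 220, 0, 0, 0.2, 0.0002, 0.0005, -0.0003, 220, 0, 0, 0.3, 0.0002, 0.0005, -0.0003, 220]
}}

```text
time: 5.83
eef_pos: [514.8, -64.9, 133.6]
tcp_rot: [[0.52, -0.854, 0.003], [-0.854, -0.52, -0.002], [0.003, -0.001, -1.0]]
force: [1.2, -11.0, 5.6]
width: 20.9
```

```bash
python3 st.py
```

```text
5.83 [514.8 -64.9 133.6] yaw -58.6 F [  1.2 -11.    5.6] M [-2.028 -0.206  0.235] w 20.9 q7 -1.75
```

```bash
python3 - <<'E'
from h import *
exec(open('st.py').read())
cv2.imwrite('pics/w2.png',snapshot('wrist')[...,::-1])
E
```

```text
5.83 [514.8 -64.9 133.6] yaw -58.6 F [  1.2 -11.    5.6] M [-2.028 -0.206  0.235] w 20.9 q7 -1.75
```

View pics/w2.png

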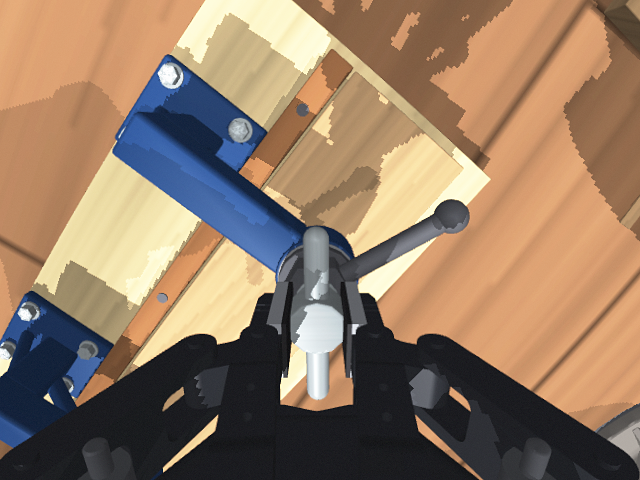

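Request:
{"api": "arm_command", "payload": {
  "plan": [0, 0, 0.1, 0.0005, 0.0005, -0.0001, 220, 0, 0, 0.2, 0.0005, 0.0005, -0.0001, 220, 0, 0, 0.3, 0.0005, 0.0005, -0.0001, 220]
}}

```text
time: 6.13
eef_pos: [514.2, -65.3, 133.6]
tcp_rot: [[0.245, -0.97, 0.002], [-0.97, -0.245, -0.001], [0.001, -0.001, -1.0]]
force: [-2.2, -7.6, 6.5]
width: 21.1
```

```bash
python3 st.py
```

```text
6.13 [514.2 -65.3 133.6] yaw -75.8 F [-2.2 -7.6  6.5] M [-1.537  0.431  0.225] w 21.1 q7 -2.03
```

Request:
{"api": "arm_command", "payload": {
  "plan": [0, 0, 0.1, 0.0003, 0.0004, -0.0002, 220, 0, 0, 0.2, 0.0003, 0.0004, -0.0002, 220, 0, 0, 0.3, 0.0003, 0.0004, -0.0001, 220, 0, 0, 0.4, 0.0003, 0.0004, -0.0001, 220]
}}

```text
time: 6.47
eef_pos: [513.3, -65.4, 133.5]
tcp_rot: [[-0.152, -0.988, 0.0], [-0.988, 0.152, -0.0], [0.0, -0.0, -1.0]]
force: [-5.0, -5.2, 9.1]
width: 20.4
```

```bash
python3 - <<'E'
exec(open('st.py').read())
print(np.round(s['joint_efforts'],2))
E
```

```text
6.47 [513.3 -65.4 133.5] yaw -98.7 F [-5.  -5.2  9.1] M [-1.042  1.162  0.343] w 20.4 q7 -2.43
[-2.560e+00 -6.516e+01  2.641e+01 -3.058e+01 -2.240e+00 -2.000e-02
  3.630e+00]
```

Request:
{"api": "arm_command", "payload": {
  "plan": [0, 0, 0, 0, 0, 0, 120, 0, 0, -0.05, -0.0025, 0.0004, 0, 120, 0, 0, -0.17, -0.0025, 0.0004, 0, 120, 0, 0, -0.29, -0.0025, 0.0004, 0, 120, 0, 0, -0.4, -0.0025, 0.0004, 0, 120, 0, 0, -0.4, -0.0025, 0.0004, 0, 130]
}}

```text
time: 6.97
eef_pos: [513.8, -61.7, 133.3]
tcp_rot: [[0.258, -0.966, 0.001], [-0.966, -0.258, 0.002], [-0.001, -0.002, -1.0]]
force: [0.0, 0.1, 0.6]
width: 42.0
```

```bash
python3 st.py
```

```text
6.97 [513.8 -61.7 133.3] yaw -75.1 F [0.  0.1 0.6] M [ 0.003  0.003 -0.026] w 42.0 q7 -2.1
```

Request:
{"api": "arm_command", "payload": {
  "plan": [0, 0, 0, 0, 0, 0, 220, 0, 0, 0, 0, 0, 0, 220, 0, 0, 0, 0, 0, 0, 220, 0, 0, 0, 0, 0, 0, 220]
}}

```text
time: 7.3
eef_pos: [513.4, -62.0, 133.2]
tcp_rot: [[0.247, -0.969, -0.0], [-0.969, -0.247, 0.001], [-0.001, 0.0, -1.0]]
force: [-7.9, 3.5, 19.6]
width: 20.8
```

```bash
python3 st.py
```

```text
7.3 [513.4 -62.  133.2] yaw -75.7 F [-7.9  3.5 19.6] M [0.854 1.307 0.004] w 20.8 q7 -2.11
```

Request:
{"api": "arm_command", "payload": {
  "plan": [0, 0, 0.08, -0.0003, 0.0004, -0.001, 220, 0, 0, 0.16, -0.0003, 0.0004, -0.001, 220, 0, 0, 0.24, -0.0003, 0.0004, -0.001, 220]
}}

```text
time: 7.55
eef_pos: [513.4, -61.9, 133.5]
tcp_rot: [[0.007, -1.0, 0.001], [-1.0, -0.007, -0.001], [0.001, -0.001, -1.0]]
force: [6.0, -1.3, -10.8]
width: 20.5
```

```bash
python3 st.py
```

```text
7.55 [513.4 -61.9 133.5] yaw -89.6 F [  6.   -1.3 -10.8] M [-0.359 -1.305  0.304] w 20.5 q7 -2.32
```

Request:
{"api": "arm_command", "payload": {
  "plan": [0, 0, 0.08, 0, -0.0003, 0.0006, 220, 0, 0, 0.16, 0, -0.0003, 0.0006, 220, 0, 0, 0.2, 0, -0.0003, 0.0006, 220]
}}

```text
time: 7.8
eef_pos: [513.7, -62.0, 133.3]
tcp_rot: [[-0.193, -0.981, 0.0], [-0.981, 0.193, -0.001], [0.001, -0.001, -1.0]]
force: [1.2, 0.8, 4.1]
width: 20.7
```

```bash
python3 st.py
```

```text
7.8 [513.7 -62.  133.3] yaw -101.1 F [1.2 0.8 4.1] M [ 0.152 -0.191  0.329] w 20.7 q7 -2.5
```

Request:
{"api": "arm_command", "payload": {
  "plan": [0, 0, 0, 0, 0, 0, 120, 0, 0, 0, 0, 0, 0, 100, 0, 0, 0, 0, 0, -0.04, 100, 0, 0, -0.12, 0, 0, -0.06, 100, 0, 0, -0.24, 0, 0, -0.06, 100, 0, 0, -0.36, 0, 0, -0.06, 100, 0, 0, -0.48, 0, 0, -0.06, 100, 0, 0, -0.6, 0, 0, -0.06, 100]
}}

```text
time: 8.47
eef_pos: [513.1, -61.9, 193.2]
tcp_rot: [[0.407, -0.913, 0.0], [-0.913, -0.407, 0.0], [-0.0, -0.0, -1.0]]
force: [-0.3, -1.3, -0.4]
width: 51.5
```

```bash
python3 - <<'E'
from h import *
exec(open('st.py').read())
c=cam('wrist',s)
cv2.imwrite('pics/w3.png',snapshot('wrist')[...,::-1])
np.save('c3.npy',np.array(c,dtype=object),allow_pickle=True)
E
```

```text
8.47 [513.1 -61.9 193.2] yaw -66.0 F [-0.3 -1.3 -0.4] M [-0.042  0.055  0.041] w 51.5 q7 -2.18
```

View pics/w3.png

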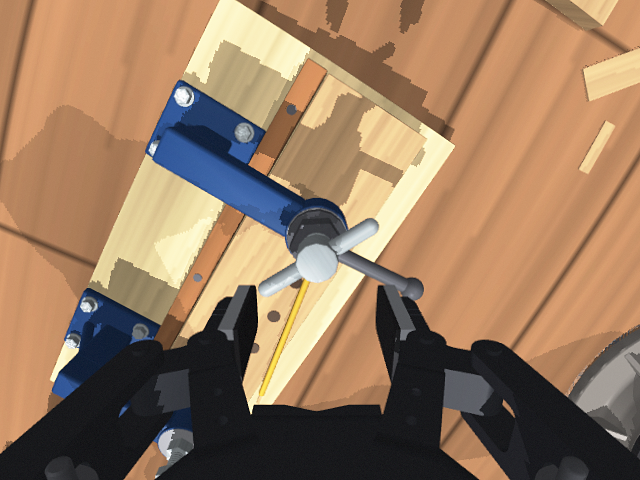

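```bash
python3 - <<'E'
from h import *
c=tuple(np.load('c3.npy',allow_pickle=True))
a=ray(c,(265,286),146);b=ray(c,(372,226),146);print((a+b)/2,np.linalg.norm(a-b),np.degrees(np.arctan2(*(b-a)[1::-1])),ray(c,(317,262),153),ray(c,(411,288),118))
E
```

```text
[512.85407681 -62.34670573 146.        ] 71.1150341730962 -125.02537549919535 [512.7591416  -62.04064921 153.        ] [441.18016348 -57.62593706 118.        ]
```

Request:
{"api": "arm_command", "payload": {
  "plan": [0, 0, -0.12, 0, 0, 0, 100, 0, 0, -0.24, 0, 0, 0, 100, 0, 0, -0.36, 0, 0, 0, 100, 0, 0, -0.48, 0, 0, 0, 100, 0, 0, -0.6, 0, 0, 0, 100, 0, 0, -0.72, 0, 0, 0, 100, 0, 0, -0.84, 0, 0, 0, 100, 0, 0, -0.96, 0, 0, 0, 100]
}}

```text
time: 9.18
eef_pos: [512.9, -62.1, 193.0]
tcp_rot: [[0.981, -0.194, -0.001], [-0.194, -0.981, 0.0], [-0.001, -0.0, -1.0]]
force: [0.2, -0.5, 0.5]
width: 52.1
```

Request:
{"api": "arm_command", "payload": {
  "plan": [0, 0, -0.12, 0, 0, 0, 100, 0, 0, -0.24, 0, 0, 0, 100, 0, 0, -0.36, 0, 0, 0, 100, 0, 0, -0.48, 0, 0, 0, 100, 0, 0, -0.6, 0, 0, 0, 100, 0, 0, -0.72, 0, 0, 0, 100, 0, 0, -0.84, 0, 0, 0, 100, 0, 0, -0.96, 0, 0, 0, 100]
}}

```text
time: 9.85
eef_pos: [512.8, -62.2, 192.8]
tcp_rot: [[0.722, 0.692, -0.001], [0.692, -0.722, 0.0], [-0.001, -0.001, -1.0]]
force: [-0.8, -1.2, -0.3]
width: 52.1
```

```bash
python3 st.py
```

```text
9.85 [512.8 -62.2 192.8] yaw 43.8 F [-0.8 -1.2 -0.3] M [-0.022 -0.056  0.025] w 52.1 q7 -0.58
```

Request:
{"api": "arm_command", "payload": {
  "plan": [0, 0, -0.1, 0, 0, 0, 100, 0, 0, -0.2, 0, 0, 0.03, 100, 0, 0, -0.2, 0, 0, 0.059, 100, 0, 0, -0.2, 0, 0, 0.059, 120, 0, 0, -0.2, 0, 0, 0.059, 220, 0, 0, -0.2, 0, 0, 0.0585, 220, 0, 0, -0.2, 0, 0, 0.0585, 220, 0, 0, -0.2, 0, 0, 0.0585, 220]
}}

```text
time: 10.52
eef_pos: [513.6, -62.7, 135.7]
tcp_rot: [[0.573, 0.819, 0.001], [0.819, -0.573, -0.0], [0.0, 0.001, -1.0]]
force: [1.5, -4.8, -5.8]
width: 20.8
```

```bash
python3 st.py
```

```text
10.52 [513.6 -62.7 135.7] yaw 55.0 F [ 1.5 -4.8 -5.8] M [-1.165 -0.116 -0.035] w 20.8 q7 -0.33
```

Good grip, low side load. Turn on 23°.

Request:
{"api": "arm_command", "payload": {
  "plan": [0, 0, 0.1, 0, 0.0002, 0.0003, 220, 0, 0, 0.2, 0, 0.0002, 0.0003, 220, 0, 0, 0.3, 0, 0.0002, 0.0004, 220, 0, 0, 0.4, 0, 0.0002, 0.0004, 220]
}}

```text
time: 10.85
eef_pos: [513.8, -62.7, 135.6]
tcp_rot: [[0.849, 0.528, 0.002], [0.528, -0.849, 0.0], [0.001, 0.001, -1.0]]
force: [-1.9, -5.6, 0.1]
width: 20.8
```

```bash
python3 st.py
```

```text
10.85 [513.8 -62.7 135.6] yaw 31.9 F [-1.9 -5.6  0.1] M [-1.162  0.428  0.348] w 20.8 q7 -0.67
```

Request:
{"api": "arm_command", "payload": {
  "plan": [0, 0, 0.1, 0, 0.0003, 0, 220, 0, 0, 0.2, 0, 0.0003, 0, 220, 0, 0, 0.3, 0, 0.0003, 0.0001, 220]
}}

```text
time: 11.1
eef_pos: [513.9, -62.8, 135.5]
tcp_rot: [[0.967, 0.253, 0.001], [0.253, -0.967, 0.0], [0.001, 0.0, -1.0]]
force: [-3.3, -4.3, 4.7]
width: 20.9
```

```bash
python3 st.py
```

```text
11.1 [513.9 -62.8 135.5] yaw 14.7 F [-3.3 -4.3  4.7] M [-1.035  0.882  0.448] w 20.9 q7 -0.92
```

Request:
{"api": "arm_command", "payload": {
  "plan": [0, 0, 0.1, -0.0001, 0.0002, -0.0002, 220, 0, 0, 0.2, -0.0001, 0.0002, -0.0002, 220, 0, 0, 0.3, -0.0001, 0.0002, -0.0002, 220]
}}

```text
time: 11.35
eef_pos: [513.8, -62.9, 135.6]
tcp_rot: [[0.999, -0.044, 0.001], [-0.044, -0.999, 0.0], [0.001, -0.0, -1.0]]
force: [-0.6, -4.8, -3.9]
width: 20.7
```

```bash
python3 st.py
```

```text
11.35 [513.8 -62.9 135.6] yaw -2.5 F [-0.6 -4.8 -3.9] M [-1.044  0.222  0.455] w 20.7 q7 -1.17
```

Request:
{"api": "arm_command", "payload": {
  "plan": [0, 0, 0.08, -0.0001, 0.0002, 0.0002, 220, 0, 0, 0.16, -0.0001, 0.0002, 0.0002, 220]
}}

```text
time: 11.52
eef_pos: [513.9, -62.9, 135.5]
tcp_rot: [[0.98, -0.201, 0.002], [-0.201, -0.98, 0.001], [0.001, -0.001, -1.0]]
force: [-2.1, -4.7, 1.4]
width: 20.5
```

```bash
python3 st.py
```

```text
11.52 [513.9 -62.9 135.5] yaw -11.6 F [-2.1 -4.7  1.4] M [-0.816  0.533  0.433] w 20.5 q7 -1.29
```

Request:
{"api": "arm_command", "payload": {
  "plan": [0, 0, 0.08, 0, 0, 0, 220]
}}

```text
time: 11.6
eef_pos: [513.8, -63.0, 135.5]
tcp_rot: [[0.96, -0.279, 0.002], [-0.279, -0.96, 0.001], [0.001, -0.001, -1.0]]
force: [-1.3, -3.8, 1.3]
width: 20.9
```

```bash
python3 st.py
```

```text
11.6 [513.8 -63.  135.5] yaw -16.2 F [-1.3 -3.8  1.3] M [-0.907  0.447  0.478] w 20.9 q7 -1.36
```

Request:
{"api": "arm_command", "payload": {
  "plan": [0, 0, 0.1, 0, 0.0002, 0, 220, 0, 0, 0.2, 0, 0.0002, 0, 220, 0, 0, 0.3, 0, 0.0002, 0, 220, 0, 0, 0.4, 0, 0.0002, 0.0001, 220, 0, 0, 0.5, 0, 0.0002, 0.0002, 220]
}}

```text
time: 12.02
eef_pos: [513.8, -63.1, 135.3]
tcp_rot: [[0.709, -0.706, 0.002], [-0.706, -0.709, 0.001], [0.001, -0.002, -1.0]]
force: [-3.3, -4.4, 5.4]
width: 20.6
```

```bash
python3 st.py
```

```text
12.02 [513.8 -63.1 135.3] yaw -44.9 F [-3.3 -4.4  5.4] M [-0.885  0.831  0.472] w 20.6 q7 -1.74
```

Request:
{"api": "arm_command", "payload": {
  "plan": [0, 0, 0.08, 0, 0, 0, 220]
}}

```text
time: 12.1
eef_pos: [513.8, -63.1, 135.3]
tcp_rot: [[0.65, -0.76, 0.001], [-0.76, -0.65, 0.001], [0.0, -0.002, -1.0]]
force: [-3.2, -5.1, 4.3]
width: 20.8
```

```bash
python3 st.py
```

```text
12.1 [513.8 -63.1 135.3] yaw -49.5 F [-3.2 -5.1  4.3] M [-0.86   0.7    0.539] w 20.8 q7 -1.8
```

```bash
python3 - <<'E'
from h import *
cv2.imwrite('pics/w4.png',cv2.resize(snapshot('wrist')[150:450,180:500][...,::-1],(480,450)))
E
```

```text
(no output)
```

View pics/w4.png

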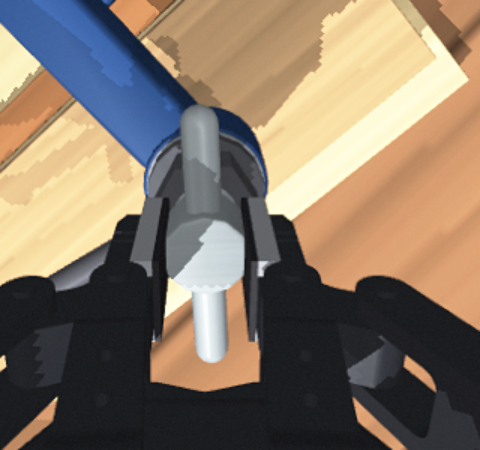

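Request:
{"api": "arm_command", "payload": {
  "plan": [0, 0, 0.1, 0, 0.0002, -0.0002, 220, 0, 0, 0.2, 0, 0.0002, -0.0002, 220, 0, 0, 0.3, 0, 0.0002, -0.0002, 220, 0, 0, 0.4, 0, 0.0002, -0.0001, 220]
}}

```text
time: 12.48
eef_pos: [513.7, -63.1, 135.3]
tcp_rot: [[0.303, -0.953, 0.002], [-0.953, -0.303, 0.001], [-0.0, -0.002, -1.0]]
force: [-1.1, -4.8, 0.5]
width: 20.6
```

```bash
python3 st.py
```

```text
12.48 [513.7 -63.1 135.3] yaw -72.4 F [-1.1 -4.8  0.5] M [-1.101  0.442  0.538] w 20.6 q7 -2.11
```

Request:
{"api": "arm_command", "payload": {
  "plan": [0, 0, 0.1, 0, 0, 0, 220]
}}

```text
time: 12.57
eef_pos: [513.6, -63.1, 135.3]
tcp_rot: [[0.206, -0.978, 0.001], [-0.978, -0.206, 0.001], [-0.0, -0.002, -1.0]]
force: [-3.5, -6.0, -1.5]
width: 20.8
```

```bash
python3 st.py
```

```text
12.57 [513.6 -63.1 135.3] yaw -78.1 F [-3.5 -6.  -1.5] M [-1.172  0.352  0.519] w 20.8 q7 -2.19
```

Request:
{"api": "arm_command", "payload": {
  "plan": [0, 0, 0.1, 0, 0, 0, 220]
}}

```text
time: 12.65
eef_pos: [513.7, -63.2, 135.3]
tcp_rot: [[0.108, -0.994, 0.001], [-0.994, -0.108, 0.0], [-0.0, -0.002, -1.0]]
force: [-1.9, -4.9, -0.3]
width: 20.7
```

```bash
python3 st.py
```

```text
12.65 [513.7 -63.2 135.3] yaw -83.8 F [-1.9 -4.9 -0.3] M [-1.116  0.341  0.531] w 20.7 q7 -2.26
```

Request:
{"api": "arm_command", "payload": {
  "plan": [0, 0, 0.1, 0, 0.0001, 0, 220, 0, 0, 0.2, 0, 0.0001, 0, 220, 0, 0, 0.3, 0, 0.0001, 0, 220]
}}

```text
time: 12.9
eef_pos: [513.6, -63.1, 135.2]
tcp_rot: [[-0.191, -0.982, 0.001], [-0.982, 0.191, 0.0], [-0.0, -0.001, -1.0]]
force: [-2.6, -6.0, -0.8]
width: 21.1
```

```bash
python3 st.py
```

```text
12.9 [513.6 -63.1 135.2] yaw -101.0 F [-2.6 -6.  -0.8] M [-1.162  0.239  0.636] w 21.1 q7 -2.52
```

Request:
{"api": "arm_command", "payload": {
  "plan": [0, 0, 0.1, 0, 0, 0, 220]
}}

```text
time: 12.98
eef_pos: [513.6, -63.1, 135.2]
tcp_rot: [[-0.288, -0.958, 0.001], [-0.958, 0.288, 0.0], [-0.001, -0.001, -1.0]]
force: [-2.2, -4.8, -0.2]
width: 20.5
```

```bash
python3 st.py
```

```text
12.98 [513.6 -63.1 135.2] yaw -106.7 F [-2.2 -4.8 -0.2] M [-1.175  0.2    0.652] w 20.5 q7 -2.61
```

Request:
{"api": "arm_command", "payload": {
  "plan": [0, 0, 0, 0, 0, 0, 120, 0, 0, 0, 0, 0, 0, 100, 0, 0, 0, 0, 0, -0.04, 100, 0, 0, -0.12, 0, 0, -0.07, 100, 0, 0, -0.24, 0, 0, -0.07, 100, 0, 0, -0.36, 0, 0, -0.07, 100, 0, 0, -0.48, 0, 0, -0.07, 100, 0, 0, -0.6, 0, 0, -0.07, 100]
}}

```text
time: 13.65
eef_pos: [513.4, -62.6, 204.9]
tcp_rot: [[0.317, -0.949, 0.002], [-0.949, -0.317, 0.002], [-0.001, -0.002, -1.0]]
force: [0.5, -0.2, -1.2]
width: 52.1
```

Request:
{"api": "arm_command", "payload": {
  "plan": [0, 0, -0.12, 0, 0, 0, 100, 0, 0, -0.24, 0, 0, 0, 100, 0, 0, -0.36, 0, 0, 0, 100, 0, 0, -0.48, 0, 0, 0, 100, 0, 0, -0.6, 0, 0, 0, 100, 0, 0, -0.72, 0, 0, 0, 100, 0, 0, -0.84, 0, 0, 0, 100, 0, 0, -0.96, 0, 0, 0, 100]
}}

```text
time: 14.32
eef_pos: [513.4, -62.9, 204.9]
tcp_rot: [[0.958, -0.285, 0.002], [-0.285, -0.958, 0.001], [0.001, -0.001, -1.0]]
force: [-1.3, -1.2, -0.2]
width: 51.9
```

Request:
{"api": "arm_command", "payload": {
  "plan": [0, 0, -0.12, 0, 0, 0, 100, 0, 0, -0.24, 0, 0, 0, 100, 0, 0, -0.36, 0, 0, 0, 100, 0, 0, -0.48, 0, 0, 0, 100, 0, 0, -0.6, 0, 0, 0, 100, 0, 0, -0.72, 0, 0, 0, 100, 0, 0, -0.84, 0, 0, 0, 100, 0, 0, -0.96, 0, 0, 0, 100]
}}

```text
time: 14.98
eef_pos: [513.4, -63.0, 205.0]
tcp_rot: [[0.783, 0.621, 0.002], [0.621, -0.783, 0.001], [0.002, 0.0, -1.0]]
force: [-0.3, -0.3, 0.3]
width: 52.1
```

```bash
python3 - <<'E'
from h import *
exec(open('st.py').read())
c=cam('wrist',s)
cv2.imwrite('pics/w5.png',snapshot('wrist')[...,::-1])
np.save('c5.npy',np.array(c,dtype=object),allow_pickle=True)
print(s['joints'])
E
```

```text
14.98 [513.4 -63.  205. ] yaw 38.4 F [-0.3 -0.3  0.3] M [-0.005  0.027  0.037] w 52.1 q7 -0.69
[-0.64503852  0.23832428  0.7535526   2.01811397 -0.20016049  0.9560592
 -0.68980746]
```

View pics/w5.png

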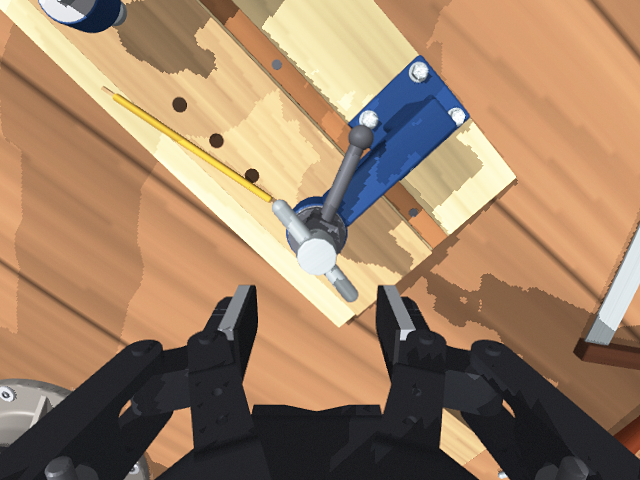

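```bash
cat > q.py <<'E'
from h import *
exec(open('st.py').read())
c=np.array([512.9,-62.6,0]);d=p-c
F=np.array(s['force']);print('r',np.hypot(*d[:2]).round(1),'ang',np.degrees(np.arctan2(d[1],d[0])).round(1),'Tq',round(s['ft_torque'][2]+(d[0]*F[1]-d[1]*F[0])/1e3,3))
E
python3 - <<'E'
from h import *
c=tuple(np.load('c5.npy',allow_pickle=True))
a=ray(c,(280,205),146);b=ray(c,(352,296),146);m=(a+b)/2;l=ray(c,(360,137),118)
print(m,np.degrees(np.arctan2(*(a-b)[1::-1])),ray(c,(317,254),153),l,np.hypot(*(l-m)[:2]),np.degrees(np.arctan2(*(l-m)[1::-1])))
R=c[3]
s=get_state();R=np.array(s['tcp_rot'])
E
```

```text
[513.42301002 -61.95316444 146.        ] 75.00748818740887 [514.49528256 -60.69993268 153.        ] [582.05138761 -41.60967166 118.        ] 71.5801083378341 16.511390335372138
```

Request:
{"api": "arm_command", "payload": {
  "plan": [0, 0, -0.12, 0, 0, 0, 100, 0, 0, -0.24, 0, 0, 0, 100, 0, 0, -0.36, 0, 0, 0, 100, 0, 0, -0.48, 0, 0, 0, 100, 0, 0, -0.6, 0, 0, 0, 100, 0, 0, -0.72, 0, 0, 0, 100, 0, 0, -0.84, 0, 0, 0, 100, 0, 0, -0.96, 0, 0, 0, 100]
}}

```text
time: 15.7
eef_pos: [513.3, -63.0, 204.8]
tcp_rot: [[-0.056, 0.998, 0.001], [0.998, 0.056, 0.0], [0.0, 0.001, -1.0]]
force: [-0.1, -0.6, -0.2]
width: 52.2
```

Request:
{"api": "arm_command", "payload": {
  "plan": [0, 0, -0.12, 0, 0, 0, 100, 0, 0, -0.24, 0, 0, 0, 100, 0, 0, -0.36, 0, 0, 0, 100, 0, 0, -0.48, 0, 0, 0, 100, 0, 0, -0.6, 0, 0, 0, 100, 0, 0, -0.72, 0, 0, 0, 100, 0, 0, -0.84, 0, 0, 0, 100, 0, 0, -0.96, 0, 0, 0, 100]
}}

```text
time: 16.37
eef_pos: [513.3, -63.1, 204.8]
tcp_rot: [[-0.85, 0.527, 0.001], [0.527, 0.85, 0.0], [-0.001, 0.001, -1.0]]
force: [0.2, 0.7, -0.5]
width: 52.0
```

Request:
{"api": "arm_command", "payload": {
  "plan": [0, 0, -0.12, -0.0384, 0.0421, 0, 165, 0, 0, -0.24, -0.0384, 0.0421, 0, 165, 0, 0, -0.36, -0.0384, 0.0421, 0, 165, 0, 0, -0.48, -0.0384, 0.0421, 0, 165, 0, 0, -0.6, -0.0384, 0.0421, 0, 165, 0, 0, -0.72, -0.0384, 0.0421, 0, 165, 0, 0, -0.81, -0.0384, 0.0421, 0, 165, 0, 0, -0.81, -0.0384, 0.0421, 0, 165]
}}

```text
time: 17.03
eef_pos: [568.2, -47.9, 204.8]
tcp_rot: [[-0.968, -0.251, 0.001], [-0.251, 0.968, 0.0], [-0.001, -0.0, -1.0]]
force: [0.6, -0.1, 0.4]
width: 30.0
```

```bash
python3 q.py
```

```text
17.03 [568.2 -47.9 204.8] yaw -165.4 F [ 0.6 -0.1  0.4] M [0.022 0.036 0.008] w 30.0 q7 1.88
r 57.2 ang 14.9 Tq -0.006
```

Request:
{"api": "arm_command", "payload": {
  "plan": [0, 0, 0, 0, 0, 0.04, 165, 0, 0, 0, 0, 0, 0.075, 165, 0, 0, 0, 0, 0, 0.0945, 165, 0, 0, 0, 0, 0, 0.0945, 165, 0, 0, 0, 0, 0, 0.0945, 190]
}}

```text
time: 17.45
eef_pos: [567.8, -47.9, 109.6]
tcp_rot: [[-0.97, -0.245, -0.001], [-0.245, 0.97, -0.0], [0.001, -0.0, -1.0]]
force: [-0.1, 0.0, 0.8]
width: 21.9
```

```bash
python3 - <<'E'
from h import *
exec(open('q.py').read())
a=snapshot('side')[185:320,255:395][...,::-1];b=snapshot('wrist')[100:420,160:480][...,::-1]
cv2.imwrite('pics/d1.png',np.hstack([cv2.resize(a,(373,360),interpolation=3),cv2.resize(b,(360,360))]))
E
```

```text
17.45 [567.8 -47.9 109.6] yaw -165.8 F [-0.1  0.   0.8] M [ 0.033  0.008 -0.052] w 21.9 q7 1.92
r 56.8 ang 15.0 Tq -0.049
```

View pics/d1.png

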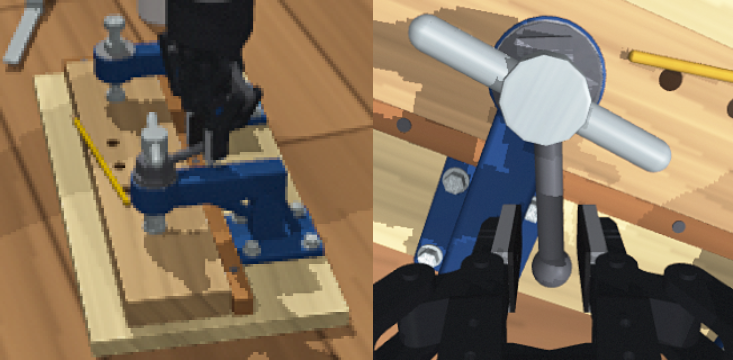

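Request:
{"api": "arm_command", "payload": {
  "plan": [0, 0, 0.12, 0.0004, -0.0068, 0, 190, 0, 0, 0.24, 0.0016, -0.0135, 0, 190, 0, 0, 0.36, 0.0036, -0.0201, 0, 190, 0, 0, 0.48, 0.0064, -0.0263, 0, 190, 0, 0, 0.6, 0.01, -0.0322, 0, 190, 0, 0, 0.72, 0.0141, -0.0376, 0, 190, 0, 0, 0.84, 0.019, -0.0424, 0, 190, 0, 0, 0.96, 0.0243, -0.0467, 0, 190]
}}

```text
time: 18.22
eef_pos: [557.2, -99.2, 111.6]
tcp_rot: [[-0.754, 0.657, 0.003], [0.657, 0.754, 0.001], [-0.002, 0.003, -1.0]]
force: [0.2, 0.8, -0.0]
width: 21.8
```

```bash
python3 q.py
```

```text
18.22 [557.2 -99.2 111.6] yaw 138.9 F [ 0.2  0.8 -0. ] M [ 0.181 -0.155 -0.02 ] w 21.8 q7 1.18
r 57.5 ang -39.6 Tq 0.023
```

Request:
{"api": "arm_command", "payload": {
  "plan": [0, 0, 0.12, 0.0004, -0.0068, 0.0005, 190, 0, 0, 0.24, 0.0016, -0.0135, 0.001, 190, 0, 0, 0.36, 0.0036, -0.0201, 0.001, 190, 0, 0, 0.48, 0.0064, -0.0263, 0.001, 190, 0, 0, 0.6, 0.01, -0.0322, 0.001, 190]
}}

```text
time: 18.63
eef_pos: [528.8, -117.0, 110.5]
tcp_rot: [[-0.251, 0.968, 0.004], [0.968, 0.251, 0.001], [-0.0, 0.004, -1.0]]
force: [1.2, 1.9, -0.0]
width: 22.0
```

```bash
python3 q.py
```

```text
18.63 [ 528.8 -117.   110.5] yaw 104.6 F [ 1.2  1.9 -0. ] M [ 0.163 -0.492 -0.011] w 22.0 q7 0.7
r 56.7 ang -73.7 Tq 0.083
```

Request:
{"api": "arm_command", "payload": {
  "plan": [0, 0, 0.1, 0.0003, -0.0057, 0, 190, 0, 0, 0.2, 0.0011, -0.0113, 0, 190, 0, 0, 0.3, 0.0025, -0.0168, 0, 190]
}}

```text
time: 18.88
eef_pos: [512.1, -118.8, 110.5]
tcp_rot: [[0.045, 0.999, 0.004], [0.999, -0.045, 0.001], [0.001, 0.004, -1.0]]
force: [2.5, 0.6, 1.1]
width: 21.7
```

```bash
python3 q.py
```

```text
18.88 [ 512.1 -118.8  110.5] yaw 87.4 F [2.5 0.6 1.1] M [ 0.03  -0.649  0.014] w 21.7 q7 0.46
r 56.2 ang -90.8 Tq 0.156
```

Request:
{"api": "arm_command", "payload": {
  "plan": [0, 0, 0.1, 0.0003, -0.0057, 0, 190, 0, 0, 0.2, 0.0011, -0.0113, 0, 190]
}}

```text
time: 19.05
eef_pos: [500.9, -117.1, 110.5]
tcp_rot: [[0.242, 0.97, 0.004], [0.97, -0.242, 0.001], [0.002, 0.004, -1.0]]
force: [2.9, 1.1, -0.4]
width: 21.8
```

```bash
python3 q.py
```

```text
19.05 [ 500.9 -117.1  110.5] yaw 76.0 F [ 2.9  1.1 -0.4] M [ 0.132 -0.707  0.07 ] w 21.8 q7 0.29
r 55.8 ang -102.4 Tq 0.216
```

Request:
{"api": "arm_command", "payload": {
  "plan": [0, 0, 0.1, 0.0003, -0.0057, 0, 190, 0, 0, 0.2, 0.0011, -0.0113, 0, 190]
}}

```text
time: 19.22
eef_pos: [490.3, -113.4, 110.4]
tcp_rot: [[0.43, 0.903, 0.005], [0.903, -0.43, 0.001], [0.003, 0.004, -1.0]]
force: [3.2, -0.5, 0.1]
width: 21.9
```

```bash
python3 q.py
```

```text
19.22 [ 490.3 -113.4  110.4] yaw 64.5 F [ 3.2 -0.5  0.1] M [-0.079 -0.852  0.093] w 21.9 q7 0.12
r 55.6 ang -114.0 Tq 0.269
```

Request:
{"api": "arm_command", "payload": {
  "plan": [0, 0, 0.1, 0.0002, -0.0057, 0, 190, 0, 0, 0.2, 0.0009, -0.0113, 0, 190, 0, 0, 0.3, 0.0022, -0.0168, 0, 190]
}}

```text
time: 19.47
eef_pos: [476.2, -104.3, 110.4]
tcp_rot: [[0.678, 0.735, 0.005], [0.735, -0.678, 0.001], [0.004, 0.003, -1.0]]
force: [4.3, -1.2, 0.8]
width: 21.9
```

```bash
python3 q.py
```

```text
19.47 [ 476.2 -104.3  110.4] yaw 47.3 F [ 4.3 -1.2  0.8] M [-0.33 -1.01  0.06] w 21.9 q7 -0.14
r 55.6 ang -131.4 Tq 0.283
```

Request:
{"api": "arm_command", "payload": {
  "plan": [0, 0, 0.1, 0.0002, -0.0057, 0, 190, 0, 0, 0.2, 0.0009, -0.0113, 0, 190]
}}

```text
time: 19.63
eef_pos: [468.6, -96.0, 110.4]
tcp_rot: [[0.81, 0.586, 0.005], [0.586, -0.81, 0.001], [0.005, 0.002, -1.0]]
force: [4.6, -2.1, 1.4]
width: 21.8
```

```bash
python3 q.py
```

```text
19.63 [468.6 -96.  110.4] yaw 35.9 F [ 4.6 -2.1  1.4] M [-0.509 -1.05   0.057] w 21.8 q7 -0.31
r 55.5 ang -143.0 Tq 0.306
```

Request:
{"api": "arm_command", "payload": {
  "plan": [0, 0, 0.1, 0.0001, -0.0056, 0, 190, 0, 0, 0.2, 0.0009, -0.0112, 0, 190, 0, 0, 0.3, 0.0022, -0.0166, 0, 190, 0, 0, 0.4, 0.0042, -0.0219, 0, 190]
}}

```text
time: 19.97
eef_pos: [459.2, -75.9, 110.3]
tcp_rot: [[0.975, 0.224, 0.005], [0.224, -0.975, 0.001], [0.005, -0.0, -1.0]]
force: [4.3, -4.5, 0.6]
width: 21.7
```

```bash
python3 q.py
```

```text
19.97 [459.2 -75.9 110.3] yaw 13.0 F [ 4.3 -4.5  0.6] M [-0.984 -0.915  0.096] w 21.7 q7 -0.65
r 55.3 ang -166.1 Tq 0.395
```

Request:
{"api": "arm_command", "payload": {
  "plan": [0, 0, 0.1, 0.0002, -0.0057, 0, 190, 0, 0, 0.2, 0.0009, -0.0113, 0, 190]
}}

```text
time: 20.13
eef_pos: [457.5, -64.7, 110.3]
tcp_rot: [[1.0, 0.026, 0.005], [0.026, -1.0, 0.001], [0.005, -0.001, -1.0]]
force: [5.2, -5.3, 1.3]
width: 22.0
```

```bash
python3 q.py
```

```text
20.13 [457.5 -64.7 110.3] yaw 1.5 F [ 5.2 -5.3  1.3] M [-1.19  -1.025  0.129] w 22.0 q7 -0.82
r 55.4 ang -177.8 Tq 0.435
```

Request:
{"api": "arm_command", "payload": {
  "plan": [0, 0, 0.1, 0.0001, -0.0056, 0, 190, 0, 0, 0.2, 0.0009, -0.0112, 0, 190, 0, 0, 0.3, 0.0022, -0.0166, 0, 190]
}}

```text
time: 20.38
eef_pos: [459.3, -48.1, 110.2]
tcp_rot: [[0.963, -0.27, 0.005], [-0.27, -0.963, 0.001], [0.004, -0.002, -1.0]]
force: [5.8, -6.9, -1.0]
width: 22.1
```

```bash
python3 q.py
```

```text
20.38 [459.3 -48.1 110.2] yaw -15.7 F [ 5.8 -6.9 -1. ] M [-1.617 -1.21   0.124] w 22.1 q7 -1.07
r 55.5 ang 164.9 Tq 0.408
```

Request:
{"api": "arm_command", "payload": {
  "plan": [0, 0, 0.1, 0.0002, -0.0057, 0, 190, 0, 0, 0.2, 0.0009, -0.0113, 0, 190]
}}

```text
time: 20.55
eef_pos: [463.1, -37.7, 110.2]
tcp_rot: [[0.89, -0.456, 0.005], [-0.456, -0.89, 0.0], [0.004, -0.002, -1.0]]
force: [6.4, -9.3, -0.3]
width: 21.7
```

```bash
python3 q.py
```

```text
20.55 [463.1 -37.7 110.2] yaw -27.1 F [ 6.4 -9.3 -0.3] M [-1.964 -1.157  0.144] w 21.7 q7 -1.25
r 55.7 ang 153.4 Tq 0.447
```

Request:
{"api": "arm_command", "payload": {
  "plan": [0, 0, 0.1, 0.0008, -0.0056, 0, 190, 0, 0, 0.2, 0.0022, -0.0112, 0, 190, 0, 0, 0.3, 0.0035, -0.0166, 0, 190]
}}

```text
time: 20.8
eef_pos: [472.8, -24.5, 109.9]
tcp_rot: [[0.715, -0.699, 0.003], [-0.699, -0.715, 0.001], [0.001, -0.002, -1.0]]
force: [-0.5, -10.0, 1.3]
width: 21.9
```

```bash
python3 q.py
```

```text
20.8 [472.8 -24.5 109.9] yaw -44.3 F [ -0.5 -10.    1.3] M [-1.963  0.106  0.154] w 21.9 q7 -1.54
r 55.4 ang 136.5 Tq 0.572
```

Request:
{"api": "arm_command", "payload": {
  "plan": [0, 0, 0.1, 0.0002, -0.0054, 0, 190]
}}

```text
time: 20.88
eef_pos: [476.6, -20.8, 109.9]
tcp_rot: [[0.642, -0.767, 0.003], [-0.767, -0.642, 0.001], [0.001, -0.002, -1.0]]
force: [-1.4, -9.8, 1.5]
width: 21.7
```

```bash
python3 q.py
```

```text
20.88 [476.6 -20.8 109.9] yaw -50.1 F [-1.4 -9.8  1.5] M [-2.117  0.199  0.141] w 21.7 q7 -1.64
r 55.4 ang 131.0 Tq 0.556
```

Request:
{"api": "arm_command", "payload": {
  "plan": [0, 0, 0.1, 0.0003, -0.0056, 0, 190, 0, 0, 0.2, 0.0012, -0.0112, 0, 190]
}}

```text
time: 21.05
eef_pos: [485.5, -14.5, 109.8]
tcp_rot: [[0.477, -0.879, 0.002], [-0.879, -0.477, 0.001], [0.0, -0.002, -1.0]]
force: [-3.5, -8.3, 1.8]
width: 21.7
```

```bash
python3 q.py
```

```text
21.05 [485.5 -14.5 109.8] yaw -61.5 F [-3.5 -8.3  1.8] M [-2.003  0.764  0.179] w 21.7 q7 -1.83
r 55.4 ang 119.7 Tq 0.577
```

Request:
{"api": "arm_command", "payload": {
  "plan": [0, 0, 0.1, 0.0003, -0.0056, 0, 190]
}}

```text
time: 21.13
eef_pos: [490.4, -12.0, 109.8]
tcp_rot: [[0.387, -0.922, 0.001], [-0.922, -0.387, 0.001], [-0.0, -0.002, -1.0]]
force: [-4.5, -8.5, 2.8]
width: 21.8
```

```bash
python3 q.py
```

```text
21.13 [490.4 -12.  109.8] yaw -67.3 F [-4.5 -8.5  2.8] M [-1.921  0.98   0.14 ] w 21.8 q7 -1.93
r 55.4 ang 114.0 Tq 0.559
```

Request:
{"api": "arm_command", "payload": {
  "plan": [0, 0, 0.07, 0.0002, -0.0039, 0, 190]
}}

```text
time: 21.22
eef_pos: [494.1, -10.6, 109.7]
tcp_rot: [[0.321, -0.947, 0.001], [-0.947, -0.321, 0.001], [-0.0, -0.001, -1.0]]
force: [-5.6, -7.3, 3.7]
width: 21.7
```

```bash
python3 q.py
```

```text
21.22 [494.1 -10.6 109.7] yaw -71.3 F [-5.6 -7.3  3.7] M [-1.665  1.234  0.182] w 21.7 q7 -2.0
r 55.3 ang 109.9 Tq 0.612
```

Request:
{"api": "arm_command", "payload": {
  "plan": [0, 0, 0.1, 0.0002, -0.0056, 0, 190, 0, 0, 0.18, 0.0008, -0.01, 0, 190]
}}

```text
time: 21.38
eef_pos: [503.3, -8.0, 109.7]
tcp_rot: [[0.146, -0.989, 0.0], [-0.989, -0.146, 0.001], [-0.001, -0.001, -1.0]]
force: [-7.3, -7.3, 3.3]
width: 21.7
```

```bash
python3 q.py
```

```text
21.38 [503.3  -8.  109.7] yaw -81.6 F [-7.3 -7.3  3.3] M [-1.562  1.669  0.209] w 21.7 q7 -2.18
r 55.4 ang 99.9 Tq 0.679
```

Request:
{"api": "arm_command", "payload": {
  "plan": [0, 0, 0.07, 0.0002, -0.0039, 0, 190]
}}

```text
time: 21.47
eef_pos: [507.0, -7.6, 109.6]
tcp_rot: [[0.078, -0.997, 0.0], [-0.997, -0.078, 0.001], [-0.001, -0.0, -1.0]]
force: [-8.0, -5.8, 4.3]
width: 21.9
```

```bash
python3 q.py
```

```text
21.47 [507.   -7.6 109.6] yaw -85.6 F [-8.  -5.8  4.3] M [-1.185  1.876  0.137] w 21.9 q7 -2.24
r 55.3 ang 96.1 Tq 0.612
```

Request:
{"api": "arm_command", "payload": {
  "plan": [0, 0, 0.05, 0.0001, -0.0028, 0, 190]
}}

```text
time: 21.55
eef_pos: [509.8, -7.4, 109.6]
tcp_rot: [[0.028, -1.0, -0.0], [-1.0, -0.028, 0.002], [-0.002, 0.0, -1.0]]
force: [-9.4, -4.5, 4.1]
width: 21.7
```

```bash
python3 q.py
```

```text
21.55 [509.8  -7.4 109.6] yaw -88.4 F [-9.4 -4.5  4.1] M [-1.068  1.91   0.183] w 21.7 q7 -2.29
r 55.3 ang 93.3 Tq 0.717
```

Request:
{"api": "arm_command", "payload": {
  "plan": [0, 0, 0, -0.001, 0.003, 0, 190, 0, 0, 0, -0.001, 0.005, 0, 180, 0, 0, 0, -0.001, 0.005, 0, 180, 0, 0, 0, -0.001, 0.005, -0.03, 180, 0, 0, 0, -0.001, 0.005, -0.07, 180, 0, 0, 0, -0.001, 0.005, -0.1, 180, 0, 0, 0, 0.05, 0.005, -0.14, 140, 0, 0, 0, 0.05, 0.005, -0.14, 140]
}}

```text
time: 22.22
eef_pos: [507.6, -59.2, 252.2]
tcp_rot: [[0.034, -0.999, 0.005], [-0.999, -0.034, 0.003], [-0.002, -0.005, -1.0]]
force: [0.7, -0.3, 0.6]
width: 38.3
```

```bash
python3 - <<'E'
from h import *
exec(open('q.py').read())
c=cam('wrist',s)
b=snapshot('wrist')[...,::-1]
np.save('c6.npy',np.array(c,dtype=object),allow_pickle=True)
cv2.imwrite('pics/w6.png',b)
E
```

```text
22.22 [507.6 -59.2 252.2] yaw -88.1 F [ 0.7 -0.3  0.6] M [-0.046  0.009  0.005] w 38.3 q7 -2.66
r 6.3 ang 147.4 Tq 0.004
```

View pics/w6.png

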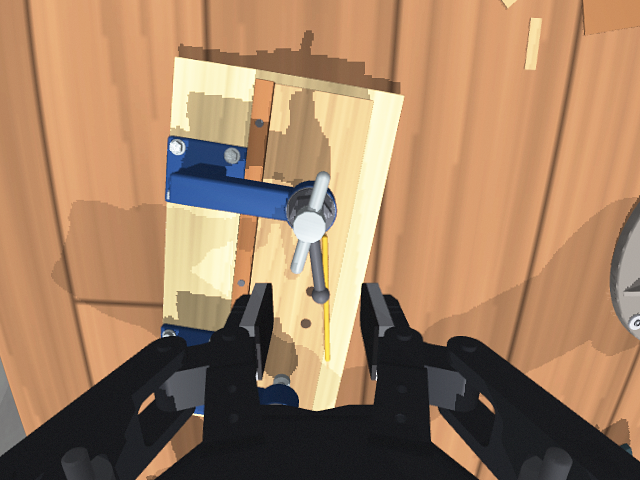

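```bash
python3 - <<'E'
from h import *
c=tuple(np.load('c6.npy',allow_pickle=True))
a=ray(c,(297,268),146);b=ray(c,(323,177),146);m=(a+b)/2;l=ray(c,(320,295),117)
print(m,np.degrees(np.arctan2(*(a-b)[1::-1])),l,np.hypot(*(l-m)[:2]),np.degrees(np.arctan2(*(l-m)[1::-1])))
E
```

```text
[512.53217904 -61.66218043 146.        ] 76.25752875286531 [502.15981428   9.90380262 117.        ] 72.3137323136978 98.24669967827028
```

```bash
python3 -c "
from bench import *
print(close_job())"
```

```text
the job is handed in; nothing more can be done
None
```

The hold-down screw is set and the jam nut is locked on the arm. I handed the job in at about 22 s, with the arm clear above the jig.

- **Screw:** I gripped the T-bar head and turned it clockwise about 410°, with two regrips. The last two readings were 0.64 and 0.65 N m; the trend over the last dozen readings puts it nearer 0.61 N m. Single readings scatter by about 0.04 N m, and all of these include the 0.1 N m drag.
- **Nut:** I pushed the lever clockwise about 277°. The last three readings were 0.68, 0.61 and 0.72 N m, a mean of about 0.67 N m, in or just at the top of the hand-tight range and well below the 0.9 N m that strains the thread. Then I backed off and lifted clear.
- **Last picture:** The T-bar lies at 76° (75° before locking), so the screw did not slacken visibly. The lever stayed at 98° where I left it. The pencil is still on the board and no other item was approached; force readings were near zero.
- **Not checked:** I did not measure the screw's torque again after locking, because that would have meant disturbing it. How far the nut eased it is therefore inferred, not measured.
- **Disagreement:** Both torques rose more slowly with angle than I expected, and the single readings were not steady. I stopped on averages rather than any one value.

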